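Close the spice mailer: tuck the flap behind its lip

ROBOT

A 6-joint arm with a two-finger parallel gripper is mounted at the origin on a cart in front of the work surface, level with it; the furniture and walls round the work are solid. World frame = base frame: x ahead of the robot, y to its left, z up, the work surface at z = 0. Lengths are in m, angles in rad, forces in N, time in s.
With the tool pointing down it reaches from about 0.275 to 0.75 m from the base axis. Payload 10.2 kg.
Tool frame: the origin (TCP) lies midway between the tips of the shut fingers; the grasp point (between the pads) lies 19 mm behind it; z points along the fingers, y is the line along which they close (so a half turn about z gives the same grasp; the last joint's range is limited). The gripper opens to 88 mm and grips with 3 to 60 N. Pads are 18 mm wide; open, the fingers measure 123 mm over their backs; the gripper's body (75 mm by 187 mm) begins 45 mm behind the grasp point.
Start: joints at [-1.562, 0.313, 1.498, -0, 1.331, -0.223], TCP at [0.121, -0.511, 0.201] pointing down, gripper open.
Joint ranges: [-2.94, 2.94], [-0.97, 2.17], [0.19, 2.56], [-1.23, 4.37], [0.02, 3.11], [-2.88, 2.88]. Speed limits (rad/s): [2.39, 2.39, 3.01, 3.14, 3.14, 3.14].

INTERFACE

Orientations are given as [roll, pitch, yaw] about the fixed x, y, z axes, in that order (R = Rz(yaw) Ry(pitch) Rx(roll)).
In Python, from plant import bot gives the robot as it stands. The module is installed in compiled form; this text tells all that it offers.
- The arm moves only by the tool drive_tool, never from a script. Its argument "deltas" is a list that holds one entry, the list of rows, each a list of 7 numbers: the shift along the tool's x, y, z in cm, then the turn, a rotation vector about the tool's x, y, z in rad, then the opening, from 0 (shut) to 1 (fully open). A call has 1 to 12 rows; each row is the pose to reach, as a shift and turn from the pose commanded when the call began, along the tool's axes at that moment; what a row does not reach only later rows make up. A row lasts 1/12 s, in which the tool goes at most 41.7 mm and 7.16 degrees, less where a joint would pass 70% of its speed; a pose out of reach is approached as far as the arm can. A call with a gripper value outside its range is refused whole. The fingers move at their own pace and stop on an object; "force" is the grip in N (left out, the last holds). Time passes only in rows, so rows that repeat a pose let the fingers close. It gives the time, the measured TCP pose, the force, the opening and the grip force at its end, in the units of the state.
- bot.sense(): the state, without advancing time (a new reading comes with each control period).
- bot.capture(name): name is "scene" or "top"; returns a dict with "frame" (400x640x3 uint8, blue, green, red), "mtx" (3x3 intrinsics, pixels), "cam_to_world" (4x4, takes a point from camera to world coordinates). Camera axes: x right, y down, z forward; pixel columns grow to the right and rows downward; lengths in m; the calibration is good to about 2 mm. A picture is of the moment at which its call begins. There is no depth.
- bot.finish_job(): hands the job in; it is judged then, once.
The state is a dict: "t": time; "joint_positions": joint angles; "qd": joint speeds; "joint_torque": joint torques, N m; "eef_pos": TCP position; "tcp_rot": TCP orientation; "contact_force": force on the tool from outside, world axes, zero at the start; "moment": the same for the moment, N m; "grip_width": finger opening in m; "gripper_force": force on a finger pad.
Only numpy, scipy, OpenCV 4.12 (cv2) and the standard library are available. Lean on these libraries where they do the work, as an engineer would, in place of code of your own. Each camera call takes 0.05 s, during which the arm holds its last target. There are 200 camera calls.

TASK

The small brown cardboard mailer with the three spice jars is packed and must be closed for posting. With pushes and gentle presses of the fingertips, fold its lid over, fold the flap on the lid's edge well down, and press the lid shut so that it lies flat and the flap is tucked inside the front wall with its edge caught beneath the folded-in lip. Pick nothing up, do not tip, crush or push the mailer about, and leave the things standing round it alone.

Things in the scene. Friction and masses are not known exactly. Their poses are not given: they have to be found in the camera images.
- carton: the open mailer, brown corrugated board 3 mm thick: 124 (its x) by 142 (its y) by 80 mm tall; loose, about 0.6 kg with its jars. Origin: centre of its underside, z up. +x points to the back wall, where the lid is hinged; -x to the front wall (outer face at x = -62 mm), whose top edge is folded inward and down as a sloping lip. The jars lie inside, up to 44 mm high
- carton_lid (a joint): lid angle about the mailer's back top edge (see lid_hinge): 0 = shut and flat (its stop), 1.57 = upright, 1.75 to 2.05 at the start, leaning back, stop at 2.3. The crease stays at any angle it is left at (0.04 N m of friction). The lid is a 3 mm panel, 142 mm wide, 113 mm from hinge line to its front crease
- lid_hinge (a point): middle of the lid's hinge line, 81.5 mm above the mailer's underside at its x = +62 mm; the line runs along the mailer's y
- lid_front (a point): middle of the crease between lid and flap, on the lid's outer face (113 mm from the hinge line)
- carton_flap (a joint): flap angle about the lid's front crease: 0 = in the lid's plane, 1.57 = square to it, growing as it folds toward the mailer's inside; starts 0.8 to 1.0. Springy crease (0.03 N m/rad toward 1.2, 0.0135 N m friction): stays anywhere in 0.75 to 1.65, folded further it comes back to about 1.65. Pressed shut below 1.4 the flap lands outside the front wall, from 1.55 inside. About 1.68 when seated
- flap_edge (a point): middle of the free edge of the tuck flap, which is 118 mm wide and 34 mm long from crease to edge; a strip along the edge is folded back on its outer face (6 mm thick there, from 19 to 33 mm from the crease): the step that catches beneath the lip
- carton_lip (a point): middle of the lip's lower inner edge, 67 mm above the mailer's underside and 11 mm inside the front wall's outer face. From the wall's top (80 mm high) the lip slopes inward and down to here, along the whole front, so it guides inward a flap that lands on it. The tucked flap's edge ends about 20 mm below this point; it snaps past the lip under about 5 N on the lid
- spice_1: spice jar with dark cap, 41 mm across, 105 mm long, lying in the mailer along its x, nearest the wall on the mailer's -y side; origin at the centre of its foot, z along the jar
- spice_2: like spice_1, lying in the middle of the three
- spice_3: like spice_1, lying nearest the wall on the mailer's +y side
- honey_jar: honey jar with dark lid, 62 mm across, 99 mm tall, standing beside the mailer; origin at the centre of its foot
- salt_shaker: glass salt shaker, 44 mm across, 90 mm tall, standing beside the mailer; origin at the centre of its foot
- mug: white mug, 78 mm across, 97 mm tall, standing behind the mailer on the left; origin at the centre of its foot
- tape_roll: roll of tape lying flat on the right, 104 mm across, 25 mm high; origin at the centre of its underside

How it is judged:
By the outcome, as a careful person would: the job done as asked, in the order asked, and still so for the second after the job is handed in, with the robot touching nothing.
It also fails if it takes over 54 s, if anything falls off the work surface, if the arm or the gripper's body presses on something with over 40 N, if the wrist force passes 120 N, or if a joint passes its speed limit or range.

## Working session

There is one attempt and no reset: what is moved stays moved. The work goes in short steps, Python scripts to look and compute and a tool call to move; the robot and the scene stay as the last step left them, time stands still between calls to the robot, and variables do not carry over. Pictures are saved under pics/ and viewed, at most 13 in all, crops included, and the job is handed in when it is done.

Besides the shell and the picture viewer there is one more tool, called after "Call:" as a command line: name --argument value ..., lists and objects as JSON in quotes. drive_tool: Moves the arm, as the interface text tells. Its arguments: {"type":"object","properties":{"deltas":{"type":"array","items":{"type":"array","items":{"type":"array","items":{"type":"number"}}}},"force":{"type":"number"}},"required":["deltas"]}

```bash
mkdir -p pics
cat > h.py <<'E'
import numpy as np, cv2
from plant import bot
def snap(cam,name):
    d=bot.capture(cam); cv2.imwrite(f'pics/{name}.png',d['frame']); np.savez(f'pics/{name}.npz',m=d['mtx'],T=d['cam_to_world']); return d
def ray(name,uv):
    z=np.load(f'pics/{name}.npz'); d=np.linalg.inv(z['m'])@[uv[0],uv[1],1]; return z['T'][:3,3], z['T'][:3,:3]@d
def onz(name,uv,h):
    o,d=ray(name,uv); return o+d*(h-o[2])/d[2]
def proj(name,P):
    z=np.load(f'pics/{name}.npz'); q=np.linalg.inv(z['T'])@np.r_[P,1]; p=z['m']@q[:3]; return p[:2]/p[2]
E
python3 -c "
from h import *
for c in ('scene','top'):
    d=snap(c,c+'0'); print(d['mtx'],d['cam_to_world'].round(3))
print(bot.sense())"
```

```text
[[369.22253782   0.         325.11543018]
 [  0.         369.22253782 198.76538125]
 [  0.           0.           1.        ]] [[-0.65  -0.578  0.494  0.046]
 [-0.76   0.506 -0.408  0.406]
 [-0.015 -0.641 -0.768  0.852]
 [ 0.     0.     0.     1.   ]]
[[430.43322009   0.         321.24722447]
 [  0.         430.43322009 198.12046455]
 [  0.           0.           1.        ]] [[-0.022 -0.987  0.157  0.344]
 [-1.     0.021 -0.01   0.002]
 [ 0.006 -0.157 -0.988  1.177]
 [ 0.     0.     0.     1.   ]]
{'t': 0.1, 'joint_positions': array([-1.56237497e+00,  3.13372418e-01,  1.49831892e+00, -2.27290108e-05,
        1.33098391e+00, -2.23433462e-01]), 'qd': array([-6.83921161e-04, -1.34134951e-03, -2.49980350e-03,  1.78767723e-04,
       -1.54528435e-04,  8.15579030e-06]), 'joint_torque': array([ 3.98320393e-03, -4.02807462e+01, -2.52646208e+01,  6.96048886e-02,
        3.41486558e-02, -5.09417669e-05]), 'eef_pos': array([ 0.1205988 , -0.51071047,  0.20074527]), 'tcp_rot': array([-3.14053208e+00, -2.18355314e-04,  2.31860110e-01]), 'contact_force': array([ 0.40799527, -0.10519726,  0.84058534]), 'moment': array([ 0.02344669,  0.05089746, -0.04328605]), 'gripper_force': 0.0, 'grip_width': 0.08829624429492468}
```

View pics/scene0.png

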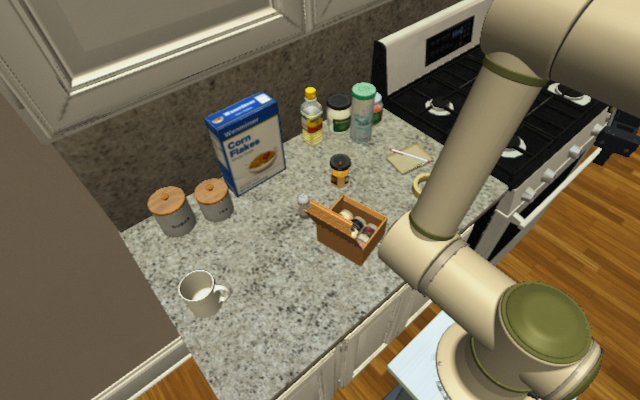

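View pics/top0.png

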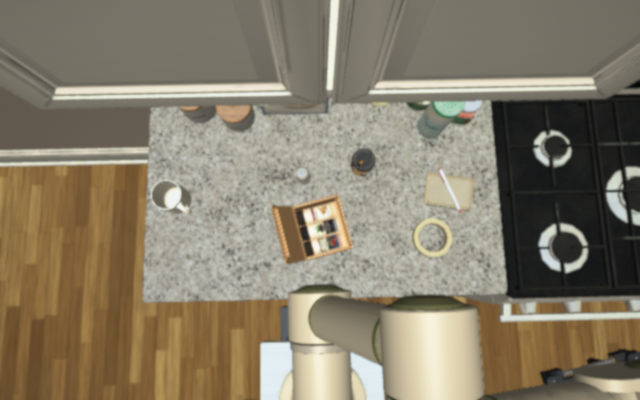

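The mailer is at about (315,230) in the top view and (350,230) in the scene view. Its lid is hinged on the world +y side and leans toward the left. The salt shaker is at (302,175) and the honey jar at (363,160) in the top view. I'll zoom in on the mailer.

```bash
python3 -c "
from h import *
a=cv2.imread('pics/scene0.png')[185:275,290:400];b=cv2.imread('pics/top0.png')[150:280,260:370]
a=cv2.resize(a,None,fx=5,fy=5,interpolation=2);b=cv2.resize(b,None,fx=4.5,fy=4.5,interpolation=2)[:585]
cv2.imwrite('pics/a.png',a);cv2.imwrite('pics/b.png',b)"
```

```text
(no output)
```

View pics/a.png

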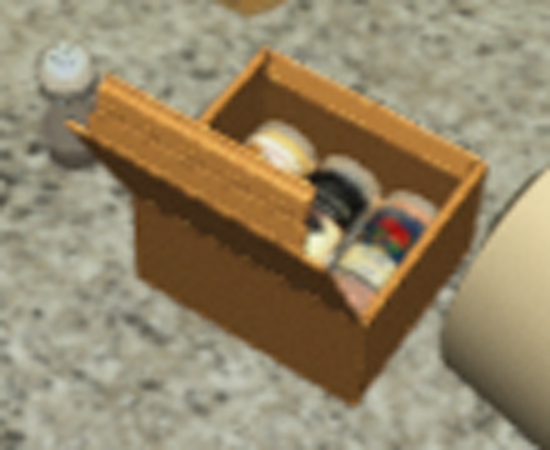

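View pics/b.png

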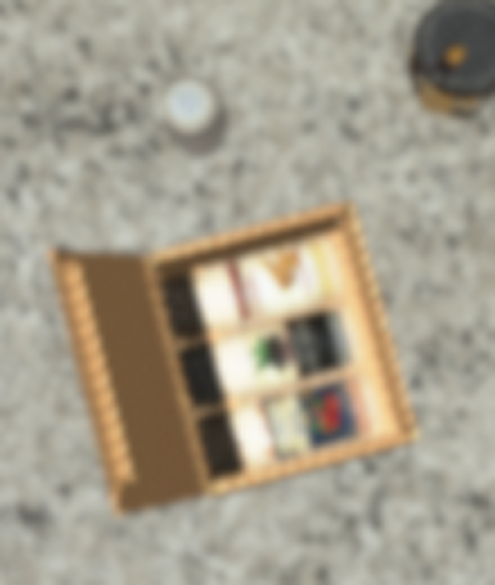

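The scene crop shows the box corners: front far (265,50), front near (485,165), back near (368,322). The lid crease ends are at about (68,125) and (335,270), and the flap edge runs (105,75) to (312,190). I'll fit the pose from these.

```bash
cat > fit.py <<'E'
from h import *
from scipy.optimize import least_squares
A=lambda x,y:(290+x/5,185+y/5); B=lambda x,y:(260+x/4.5,150+y/4.5)
obs=[('scene0',A(265,50),(-62,-71,80)),('scene0',A(485,165),(-62,71,80)),('scene0',A(368,322),(62,71,80)),
('scene0',A(355,402),(62,71,0)),('scene0',A(138,275),(62,-71,0)),
('top0',B(348,207),(-62,-71,80)),('top0',B(414,437),(-62,71,80)),('top0',B(152,256),(62,-71,80)),('top0',B(210,492),(62,71,80)),
('scene0',A(68,125),('L',-71)),('scene0',A(335,270),('L',71)),('top0',B(52,252),('L',-71)),('top0',B(118,512),('L',71)),
('scene0',A(105,75),('F',-59)),('scene0',A(312,190),('F',59))]
def loc(P,th,ph):
    if P[0]=='L' or P[0]=='F':
        q=np.array([62,P[1],81.5])+113*np.array([-np.cos(th),0,np.sin(th)])
        if P[0]=='F': q=q+34*np.array([-np.cos(th-ph),0,np.sin(th-ph)])
        return q/1000
    return np.array(P)/1000
def world(p,L): 
    c,s=np.cos(p[2]),np.sin(p[2]); return np.array([p[0]+c*L[0]-s*L[1],p[1]+s*L[0]+c*L[1],L[2]])
def r(p): return np.concatenate([proj(n,world(p,loc(P,p[3],p[4])))-uv for n,uv,P in obs])
f=least_squares(r,[.44,.0,1.5,1.9,.9],loss='soft_l1')
print(f.x.round(4)); print(r(f.x).reshape(-1,2).round(1).tolist())
p=f.x
for n,L in [('hinge',(.062,0,.0815)),('lidfront',loc(('L',0),p[3],p[4])),('flapedge',loc(('F',0),p[3],p[4])),('lip',(-.051,0,.067))]: print(n,world(p,L).round(4))
print('salt',onz('top0',B(190,105),.09),'honey',onz('top0',B(458,48),.099))
E
python3 fit.py
```

```text
[ 0.4425 -0.0108  1.8177  1.9767  0.7361]
[[-0.2, -2.0], [1.1, -1.5], [-0.4, 0.5], [0.2, 0.9], [-0.4, 0.2], [1.2, -1.5], [1.8, 0.7], [-1.6, 0.2], [-0.1, 1.6], [-0.4, -1.1], [-1.5, -0.7], [-0.7, -0.0], [0.1, 1.8], [-1.4, -0.8], [1.8, 0.6]]
hinge [0.4273 0.0493 0.0815]
lidfront [0.4164 0.0926 0.1853]
flapedge [0.4191 0.0819 0.2175]
lip [ 0.4549 -0.0603  0.067 ]
salt [0.58222851 0.03908822 0.09      ] honey [ 0.61039811 -0.11488265  0.099     ]
```

```bash
cat >> h.py <<'E'
from scipy.spatial.transform import Rotation as R
C=np.array([.4425,-.0108]); YAW=1.8177
def w(x,y,z):
    c,s=np.cos(YAW),np.sin(YAW); return np.array([C[0]+c*x-s*y,C[1]+s*x+c*y,z])
def delta(P,rpy=(np.pi,0,YAW)):
    s=bot.sense(); T=R.from_euler('xyz',s['tcp_rot']); 
    return (T.inv().apply(P-s['eef_pos'])*100).round(1),(T.inv()*R.from_euler('xyz',rpy)).as_rotvec().round(3)
def loc():
    s=bot.sense();c,q=np.cos(YAW),np.sin(YAW);d=s['eef_pos'][:2]-C
    return np.r_[c*d[0]+q*d[1],-q*d[0]+c*d[1],s['eef_pos'][2]].round(4),s['contact_force'].round(2),s['t']
E
python3 -c "
from h import *
print(delta(np.array([.40,-.30,.28])),delta(w(.15,0,.28)),w(.15,0,.28))"
```

```text
(array([ 32. , -14.1,  -7.9]), array([-1.000e-03, -1.000e-03, -1.586e+00])) (array([ 42.6, -56.3,  -7.9]), array([-1.000e-03, -1.000e-03, -1.586e+00])) [0.40583959 0.13465107 0.28      ]
```

Call:
drive_tool --deltas '[[[3,-1,-3,0,0,-0.11,0],[6,-2,-5,0,0,-0.22,0],[9,-4,-8,0,0,-0.33,0],[12,-5,-8,0,0,-0.44,0],[15,-7,-8,0,0,-0.55,0],[18,-8,-8,0,0,-0.66,0],[21,-9,-8,0,0,-0.77,0],[24,-11,-8,0,0,-0.88,0],[27,-12,-8,0,0,-0.99,0],[30,-13,-8,0,0,-1.1,0],[32,-14,-8,0,0,-1.2,0],[32,-14,-8,0,0,-1.3,0]]]'

```text
t: 1.1
eef_pos: [0.4022, -0.2987, 0.2809]
tcp_rot: [3.141, -0.001, 1.541]
contact_force: [-0.6, 0.1, -0.5]
grip_width: 0.0103
gripper_force: 0.0
```

```bash
python3 -c "
from h import *
print(loc(),delta(w(.15,0,.28)),bot.sense()['grip_width'])"
```

```text
(array([-0.2693,  0.1094,  0.2809]), array([-0.61,  0.08, -0.48]), 1.1) (array([43.3, -0.9,  0.1]), array([ 0.   , -0.001, -0.277])) 0.010260633581608327
```

Call:
drive_tool --deltas '[[[4,0,0,0,0,-0.05,0],[8,0,0,0,0,-0.1,0],[12,0,0,0,0,-0.15,0],[16,0,0,0,0,-0.2,0],[20,0,0,0,0,-0.25,0],[24,0,0,0,0,-0.277,0],[28,-0.5,0,0,0,-0.277,0],[32,-0.8,0,0,0,-0.277,0],[36,-0.9,0,0,0,-0.277,0],[40,-0.9,0,0,0,-0.277,0],[43.3,-0.9,0,0,0,-0.277,0],[43.3,-0.9,0.1,0,0,-0.277,0]]]'

```text
t: 2.1
eef_pos: [0.4071, 0.1363, 0.2801]
tcp_rot: [3.141, -0.001, 1.814]
contact_force: [1.2, -0.2, 0.7]
grip_width: 0.0007
gripper_force: 0.0
```

```bash
python3 -c "
from h import *
print(loc(),delta(w(.155,0,.165)))"
```

```text
(array([ 0.1513, -0.0016,  0.2801]), array([ 1.19, -0.21,  0.75]), 2.1) (array([ 0.4, -0.2, 11.5]), array([ 0.   , -0.001, -0.003]))
```

Call:
drive_tool --deltas '[[[0.4,-0.2,3,0,0,0,0],[0.4,-0.2,6,0,0,0,0],[0.4,-0.2,9,0,0,0,0],[0.4,-0.2,11.5,0,0,0,0],[-1.5,-0.2,11.5,0,0,0,0],[-3,-0.2,11.5,0,0,0,0],[-4.2,-0.2,11.5,0,0,0,0],[-5.4,-0.2,11.5,0,0,0,0],[-6.6,-0.2,11.5,0,0,0,0],[-7.8,-0.2,11.5,0,0,0,0],[-8.6,-0.2,11.5,0,0,0,0],[-9.2,-0.2,11.5,0,0,0,0]]]'

```text
t: 3.1
eef_pos: [0.4275, 0.0411, 0.165]
tcp_rot: [-3.141, -0.0, 1.808]
contact_force: [-0.7, -0.2, -0.6]
grip_width: 0.0006
gripper_force: 0.2
```

```bash
python3 -c "
from h import *
snap('scene','s1');a=cv2.imread('pics/s1.png')[150:280,270:430];cv2.imwrite('pics/s1c.png',cv2.resize(a,None,fx=4.5,fy=4.5,interpolation=2));print(loc())"
```

```text
(array([0.0535, 0.0018, 0.1651]), array([-0.09,  0.79, -0.02]), 3.15)
```

View pics/s1c.png

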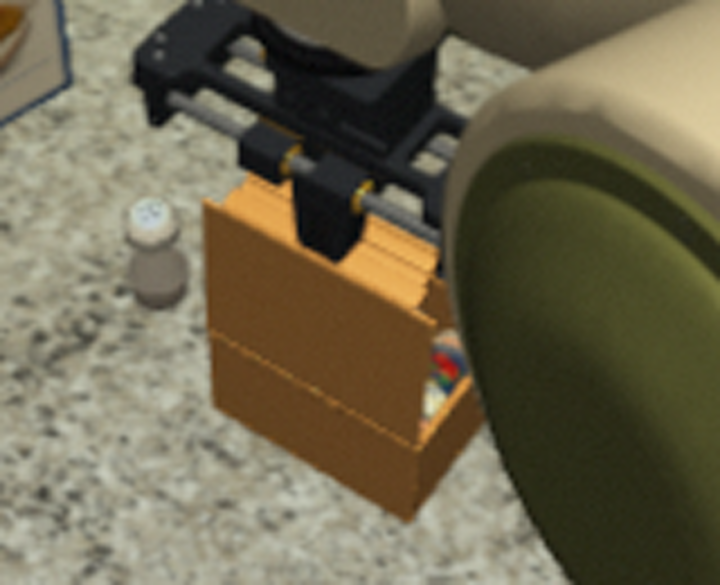

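```bash
python3 -c "
from h import *
s=bot.sense()['eef_pos']
f=lambda P:((proj('s1',P)-[270,150])*4.5).round(0)
print('tip',f(s))
for x,z in((.009,0),(-.009,0)): print(f(w(.0535+x,0,.165)))
for th in (1.3,1.4,1.5,1.57,1.7):
  c=[f(w(.062-.113*np.cos(th),y,.0815+.113*np.sin(th))) for y in(-.071,.071)]
  print(th,c)
  for ph in(.85,1.2,1.6): print('   ',ph,[f(w(.062-.113*np.cos(th)-.034*np.cos(th-ph),y,.0815+.113*np.sin(th)+.034*np.sin(th-ph))) for y in(-.059,.059)])
print([f(w(.062,y,z)) for y in(-.071,.071) for z in(.0815,0)])
"
```

```text
tip [325. 286.]
[312. 296.]
[331. 273.]
1.3 [array([234., 168.]), array([465., 289.])]
    0.85 [array([286., 124.]), array([478., 221.])]
    1.2 [array([289., 135.]), array([479., 231.])]
    1.6 [array([287., 153.]), array([476., 249.])]
1.4 [array([222., 178.]), array([454., 300.])]
    0.85 [array([272., 131.]), array([466., 230.])]
    1.2 [array([277., 141.]), array([469., 238.])]
    1.6 [array([277., 158.]), array([466., 255.])]
1.5 [array([210., 190.]), array([443., 314.])]
    0.85 [array([258., 141.]), array([453., 241.])]
    1.2 [array([264., 148.]), array([457., 248.])]
    1.6 [array([265., 164.]), array([456., 263.])]
1.57 [array([201., 199.]), array([434., 324.])]
    0.85 [array([247., 149.]), array([444., 251.])]
    1.2 [array([254., 155.]), array([449., 256.])]
    1.6 [array([257., 170.]), array([449., 269.])]
1.7 [array([184., 218.]), array([419., 345.])]
    0.85 [array([227., 168.]), array([425., 272.])]
    1.2 [array([236., 171.]), array([432., 274.])]
    1.6 [array([241., 183.]), array([434., 284.])]
[array([208., 327.]), array([212., 406.]), array([419., 448.]), array([410., 523.])]
```

```bash
python3 -c "
from h import *
snap('top','t1');a=cv2.imread('pics/s1.png')[170:245,300:375];b=cv2.imread('pics/t1.png')[170:245,290:365]
z=lambda a:cv2.resize(np.clip(a*1.6,0,255).astype('uint8'),(400,400),interpolation=2)
cv2.imwrite('pics/m1.png',np.hstack([z(a),z(b)]))"
```

```text
(no output)
```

View pics/m1.png

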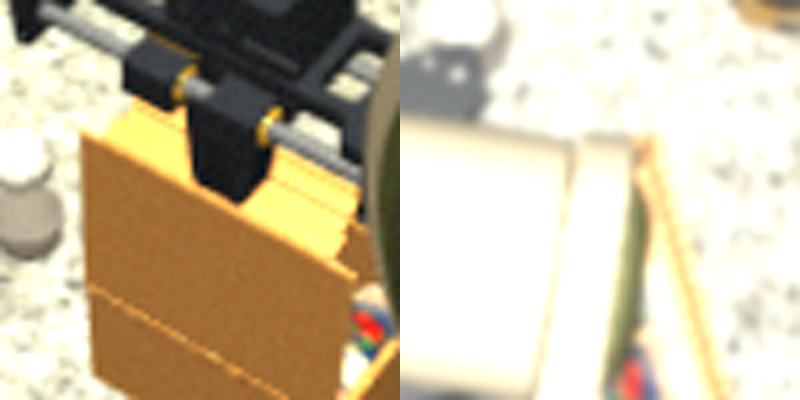

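```bash
python3 -c "
from h import *
f=lambda P:((proj('s1',P)-[300,170])*5.333).round(0)
for z in (.165,.175,.185,.195,.21,.23,.24): print(z,[f(w(.0535+dx,.0018+dy,z)) for dx in(.009,-.009) for dy in (-.018,.018)])
print(bot.sense()['joint_positions'].round(3))
"
```

```text
0.165 [array([179., 227.]), array([248., 264.]), array([202., 201.]), array([270., 237.])]
0.175 [array([180., 213.]), array([249., 250.]), array([203., 186.]), array([271., 223.])]
0.185 [array([180., 199.]), array([249., 236.]), array([203., 172.]), array([272., 209.])]
0.195 [array([180., 184.]), array([250., 222.]), array([203., 157.]), array([273., 194.])]
0.21 [array([180., 162.]), array([251., 200.]), array([204., 135.]), array([275., 172.])]
0.23 [array([180., 131.]), array([253., 169.]), array([204., 104.]), array([277., 141.])]
0.24 [array([180., 115.]), array([253., 153.]), array([205.,  88.]), array([278., 126.])]
[-0.178  0.137  1.819 -0.     1.186 -0.415]
```

Call:
drive_tool --deltas '[[[0,0,-0.5,0,0,0,0],[0,0,-1,0,0,0,0],[0,0,-1.5,0,0,0,0],[0,0,-2,0,0,0,0],[0,0,-2.5,0,0,0,0],[0,0,-3,0,0,0,0],[0,0,-4,0,0,0,0],[0,0,-5,0,0,0,0],[0,0,-6,0,0,0,0],[0,0,-7,0,0,0,0]]]'

```text
t: 4.03
eef_pos: [0.4275, 0.042, 0.2361]
tcp_rot: [3.141, 0.0, 1.809]
contact_force: [-0.4, -0.0, -0.1]
grip_width: 0.0002
gripper_force: 0.0
```

```bash
python3 -c "
from h import *
snap('scene','s2');snap('top','t2');a=cv2.imread('pics/s2.png')[150:250,300:400];b=cv2.imread('pics/t2.png')[170:270,270:370]
z=lambda a,k:cv2.resize(np.clip(a*k,0,255).astype('uint8'),(400,400),interpolation=2)
cv2.imwrite('pics/m2.png',np.hstack([z(a,1.5),z(b,.9)]));print(loc())
f=lambda P:((proj('s2',P)-[300,150])*4).round(0)
x,y,zz=loc()[0]
print([f(w(x+dx,y+dy,zz)) for dx in(.009,-.009) for dy in (-.018,.018)])"
```

```text
(array([0.0546, 0.0011, 0.2367]), array([-0.43, -0.3 ,  0.13]), 4.1333)
[array([133., 171.]), array([188., 200.]), array([151., 151.]), array([206., 179.])]
```

View pics/m2.png

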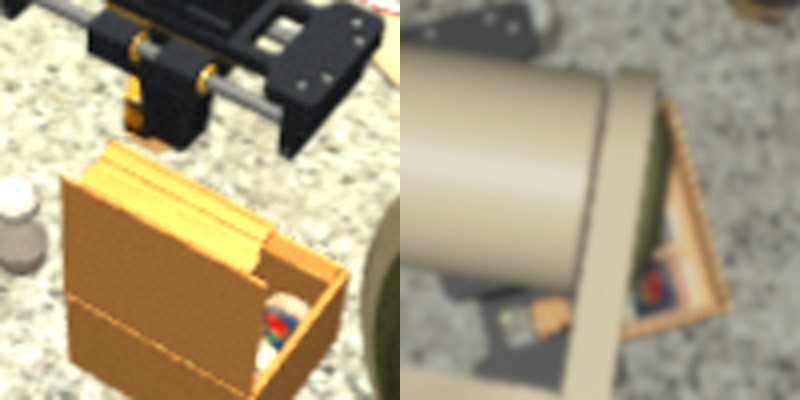

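```bash
python3 -c "
from h import *
f=lambda P:((proj('s2',P)-[300,150])*4).round(0)
x,y,zz=loc()[0]
for z in (.255,.265,.275,.285,.3,.32,.34): print(z,[f(w(x+dx,y+dy,z)) for dx in(.0375,-.0375) for dy in (-.0935,.0935)],'V',f(w(x+.009,y+.0175,z)))
print(zz)"
```

```text
0.255 [array([-10., 123.]), array([284., 278.]), array([71., 44.]), array([357., 184.])] V [188. 177.]
0.265 [array([-11., 110.]), array([285., 266.]), array([70., 31.]), array([359., 172.])] V [189. 165.]
0.275 [array([-12.,  97.]), array([287., 254.]), array([70., 18.]), array([361., 159.])] V [189. 152.]
0.285 [array([-14.,  85.]), array([289., 241.]), array([69.,  5.]), array([364., 147.])] V [190. 140.]
0.3 [array([-16.,  65.]), array([291., 222.]), array([ 68., -15.]), array([367., 127.])] V [191. 120.]
0.32 [array([-19.,  37.]), array([295., 195.]), array([ 67., -43.]), array([372.,  99.])] V [192.  92.]
0.34 [array([-22.,   9.]), array([299., 167.]), array([ 66., -71.]), array([378.,  71.])] V [193.  64.]
0.2367
```

```bash
cat > lf.py <<'E'
from h import *
from scipy.optimize import least_squares
def lf(name,L,F):
    pt=lambda th,ph,y,k:w(.062-.113*np.cos(th)-k*.034*np.cos(th-ph),y,.0815+.113*np.sin(th)+k*.034*np.sin(th-ph))
    r=lambda p:np.concatenate([proj(name,pt(p[0],p[1],y,0))-q for q,y in zip(L,(-.071,.071))]+[proj(name,pt(p[0],p[1],y,1))-q for q,y in zip(F,(-.059,.059))])
    f=least_squares(r,[1.5,1.2]);return f.x.round(3),f.fun.round(1),pt(*f.x,0,0).round(4),pt(*f.x,0,1).round(4)
E
python3 -c "
from lf import *
g=lambda x,y:np.array([300+x/4,150+y/4])
print(lf('s2',[g(62,180),g(266,287)],[g(112,140),g(273,230)]))"
```

```text
(array([1.569, 1.311]), array([-0.9, -0.9,  0.1,  0.2, -1.2,  0.2,  1.6, -0. ]), array([0.4274, 0.0491, 0.1945]), array([0.4354, 0.0172, 0.2032]))
```

Call:
drive_tool --deltas '[[[-1.3,0,0,0,0,0,0],[-2.6,0,1,0,0,0,0],[-2.6,0,3,0,0,0,0],[-2.6,0,5,0,0,0,0],[-2.6,0,5.7,0,0,0,0],[-2.6,0,6.3,0,0,0,0],[-2.6,0,6.9,0,0,0,0],[-2.6,0,7.5,0,0,0,0],[-2.6,0,8,0,0,0,0],[-2.6,0,8.5,0,0,0,0],[-2.6,0,9,0,0,0,0],[-2.6,0,9.3,0,0,0,0]]]'

```text
t: 5.13
eef_pos: [0.4346, 0.0161, 0.1429]
tcp_rot: [3.139, 0.002, 1.809]
contact_force: [-1.1, -3.6, 11.2]
grip_width: 0.0004
gripper_force: 5.2
```

```bash
python3 -c "
from h import *
snap('scene','s3');a=cv2.imread('pics/s3.png')[150:250,300:400]
z=lambda a,k:cv2.resize(np.clip(a*k,0,255).astype('uint8'),(500,500),interpolation=2)
cv2.imwrite('pics/m3.png',z(a,1.5));print(loc())"
```

```text
(array([0.0282, 0.0014, 0.1425]), array([-0.4 , -2.71,  5.66]), 5.1833)
```

View pics/m3.png

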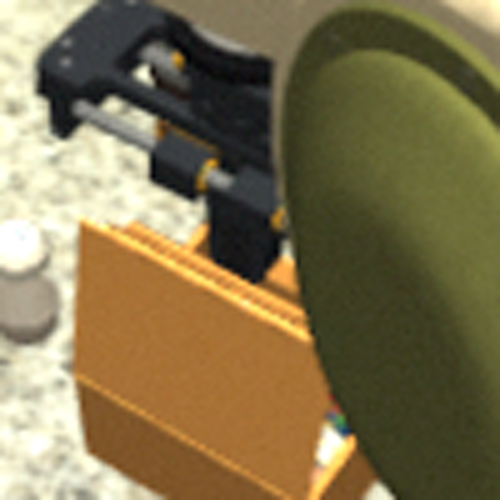

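The finger now presses the flap, with the lid still upright (crease from about (80,225) to (315,340)) and the flap's free edge folded out of sight. I'll raise the finger clear and look again.

Call:
drive_tool --deltas '[[[-0.2,0,-0.5,0,0,0,0],[-0.4,0,-1,0,0,0,0],[-0.5,0,-2,0,0,0,0],[-0.5,0,-4,0,0,0,0],[-0.5,0,-7,0,0,0,0],[-0.5,0,-10,0,0,0,0],[2,0,-11,0,0,0,0],[5,0,-11,0,0,0,0],[8,0,-11,0,0,0,0],[11,0,-11,0,0,0,0],[11.5,0,-11,0,0,0,0],[11.5,0,-11,0,0,0,0]]]'

```text
t: 6.18
eef_pos: [0.4061, 0.1295, 0.2525]
tcp_rot: [3.141, -0.0, 1.812]
contact_force: [0.5, -0.4, 0.4]
grip_width: 0.0005
gripper_force: 0.0
```

```bash
python3 -c "
from h import *
snap('scene','s4');a=cv2.imread('pics/s4.png')[130:280,290:420]
z=lambda a,k:cv2.resize(np.clip(a*k,0,255).astype('uint8'),None,fx=4,fy=4,interpolation=2)
cv2.imwrite('pics/m4.png',z(a,1.4));print(loc())"
```

```text
(array([0.1439, 0.0009, 0.2524]), array([-1.12, -0.17, -0.41]), 6.2333)
```

View pics/m4.png

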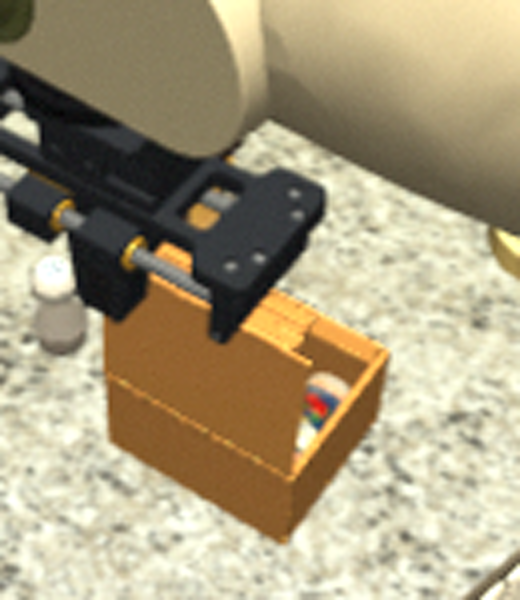

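The lid is upright, the flap is folded to about 1.6–1.65, and the box hasn't moved (bottom corner still near (287,540)). The images put the fingertips about 38 mm above the measured TCP, so I'll allow for that. Next I'll push the lid over from behind.

Call:
drive_tool --deltas '[[[0,0,4,0,0,0,0],[0,0,8,0,0,0,0],[-2,0,11.9,0,0,0,0],[-5,0,11.9,0,0,0,0],[-6.9,0,11.9,0,0,0,0],[-7.8,0,11.9,0,0,0,0],[-8.6,0,11.9,0,0,0,0],[-9.5,0,12.1,0,0,0,0],[-10.4,0,12.4,0,0,0,0],[-11.2,0,12.8,0,0,0,0],[-12,0,13.2,0,0,0,0],[-12.8,0,13.5,0,0,0,0]]]'

```text
t: 7.23
eef_pos: [0.4367, 0.0036, 0.1167]
tcp_rot: [-3.141, -0.0, 1.809]
contact_force: [0.3, 0.1, -0.5]
grip_width: 0.0003
gripper_force: 0.2
```

```bash
python3 -c "
from h import *
print(loc())"
```

```text
(array([0.0154, 0.0021, 0.1167]), array([ 0.28,  0.07, -0.54]), 7.2333)
```

Call:
drive_tool --deltas '[[[-0.8,0,0.4,0,0,0,0],[-1.6,0,1,0,0,0,0],[-2.4,0,1.6,0,0,0,0],[-2.9,0,2.2,0,0,0,0],[-3.3,0,2.8,0,0,0,0],[-3.3,0,2.8,0,0,0,0],[-3.3,0,0,0,0,0,0],[-3.3,0,-4,0,0,0,0],[-3.3,0,-8,0,0,0,0],[0,0,-12,0,0,0,0],[0,0,-15,0,0,0,0],[0,0,-17,0,0,0,0]]]'

```text
t: 8.23
eef_pos: [0.4369, 0.0054, 0.2915]
tcp_rot: [3.137, 0.002, 1.811]
contact_force: [0.1, -0.2, 0.3]
grip_width: 0.0006
gripper_force: 0.0
```

```bash
python3 -c "
from h import *
snap('scene','s5');a=cv2.imread('pics/s5.png')[150:280,290:420]
z=lambda a,k:cv2.resize(np.clip(a*k,0,255).astype('uint8'),None,fx=4.5,fy=4.5,interpolation=2)
cv2.imwrite('pics/m5.png',z(a,1.4));print(loc())
f=lambda P:((proj('s5',P)-[290,150])*4.5).round(0)
for th in (0,.2,.3,.4,.5,.6,.8): print(th,[f(w(.062-.113*np.cos(th),y,.0815+.113*np.sin(th))) for y in(-.071,.071)])"
```

```text
(array([0.0161, 0.0006, 0.2935]), array([-0.75, -0.91,  2.34]), 8.2833)
0 [array([227., 203.]), array([432., 310.])]
0.2 [array([226., 181.]), array([435., 289.])]
0.3 [array([224., 172.]), array([435., 280.])]
0.4 [array([220., 164.]), array([433., 273.])]
0.5 [array([216., 158.]), array([431., 267.])]
0.6 [array([210., 153.]), array([428., 263.])]
0.8 [array([196., 148.]), array([418., 261.])]
```

View pics/m5.png

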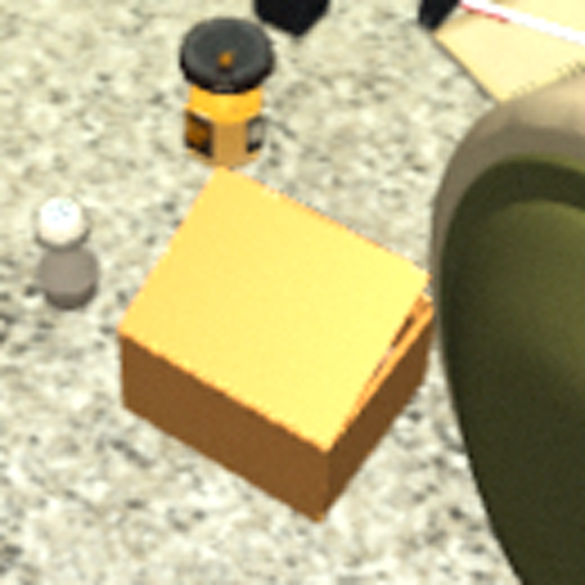

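The lid is at about 0.37 rad (crease ends at (222,168) and (430,275)) with the flap folded inside the front wall. The box, shaker and honey jar are undisturbed. Next I'll press the lid down near its front edge.

Call:
drive_tool --deltas '[[[-2.5,0,3,0,0,0,0],[-5.1,0,7,0,0,0,0],[-5.1,0,11,0,0,0,0],[-5.1,0,15,0,0,0,0],[-5.1,0,19,0,0,0,0],[-5.1,0,20.5,0,0,0,0],[-5.1,0,21,0,0,0,0],[-5.1,0,21.5,0,0,0,0],[-5.1,0,22,0,0,0,0],[-5.1,0,22.4,0,0,0,0],[-5.1,0,22.8,0,0,0,0],[-5.1,0,23.2,0,0,0,0]]]'

```text
t: 9.28
eef_pos: [0.4494, -0.0457, 0.0557]
tcp_rot: [3.14, 0.001, 1.809]
contact_force: [0.7, -0.4, 1.5]
grip_width: 0.0001
gripper_force: 0.6
```

```bash
python3 -c "
from h import *
print(loc())"
```

```text
(array([-0.0356,  0.0019,  0.0557]), array([ 0.68, -0.45,  1.5 ]), 9.2833)
```

Call:
drive_tool --deltas '[[[0,0,0.2,0,0,0,0],[0,0,0.4,0,0,0,0],[0,0,0.6,0,0,0,0],[0,0,0.8,0,0,0,0]]]'

```text
t: 9.62
eef_pos: [0.4486, -0.0454, 0.047]
tcp_rot: [-3.141, -0.0, 1.809]
contact_force: [-0.3, 0.8, -0.1]
grip_width: 0.0004
gripper_force: 0.1
```

Call:
drive_tool --deltas '[[[0,0,0.1,0,0,0,0],[0,0,0.2,0,0,0,0],[0,0,0.3,0,0,0,0]]]'

```text
t: 9.87
eef_pos: [0.4488, -0.0454, 0.0449]
tcp_rot: [3.141, -0.0, 1.809]
contact_force: [-4.6, 2.8, 18.8]
grip_width: 0.0002
gripper_force: 9.3
```

Call:
drive_tool --deltas '[[[0,0,0,0,0,0,0],[0,0,-0.5,0,0,0,0],[0,0,-2,0,0,0,0],[0,0,-5,0,0,0,0],[0,0,-9,0,0,0,0],[0,0,-13,0,0,0,0],[-4,0,-17,0,0,0,0],[-8,0,-20,0,0,0,0],[-12,0,-20,0,0,0,0],[-16,0,-20,0,0,0,0],[-20,0,-20,0,0,0,0],[-24,0,-20,0,0,0,0]]]'

```text
t: 10.87
eef_pos: [0.5024, -0.2684, 0.2445]
tcp_rot: [3.141, 0.0, 1.809]
contact_force: [0.6, 0.8, 0.8]
grip_width: 0.0001
gripper_force: 0.0
```

```bash
python3 -c "
from h import *
snap('scene','s6');snap('top','t6');a=cv2.imread('pics/s6.png')[170:280,300:410];b=cv2.imread('pics/t6.png')[180:290,260:370]
z=lambda a,k:cv2.resize(np.clip(a*k,0,255).astype('uint8'),(400,400),interpolation=2)
cv2.imwrite('pics/m6.png',np.hstack([z(a,1.3),z(b,.9)]));print(loc())
f=lambda P:((proj('s6',P)-[300,170])*3.636).round(0)
g=lambda P:((proj('t6',P)-[260,180])*3.636+[400,0]).round(0)
for th in (0,.05,.1,.2): print(th,[(f(P),g(P)) for y in(-.071,.071) for P in [w(.062-.113*np.cos(th),y,.083+.113*np.sin(th))]])
print([(f(w(x,y,.08)),g(w(x,y,.08))) for x in(-.062,.062) for y in(-.071,.071)])"
```

```text
(array([-0.2669,  0.0058,  0.2425]), array([-0.04,  0.07, -0.18]), 10.9667)
0 [(array([147.,  90.]), array([671.,  56.])), (array([313., 177.]), array([726., 251.]))]
0.05 [(array([147.,  86.]), array([671.,  55.])), (array([314., 172.]), array([726., 250.]))]
0.1 [(array([147.,  81.]), array([671.,  54.])), (array([315., 167.]), array([726., 250.]))]
0.2 [(array([146.,  72.]), array([669.,  52.])), (array([315., 159.]), array([725., 250.]))]
[(array([155.,  84.]), array([686.,  53.])), (array([320., 169.]), array([741., 247.])), (array([ 59., 193.]), array([517.,  99.])), (array([230., 290.]), array([569., 294.]))]
```

View pics/m6.png

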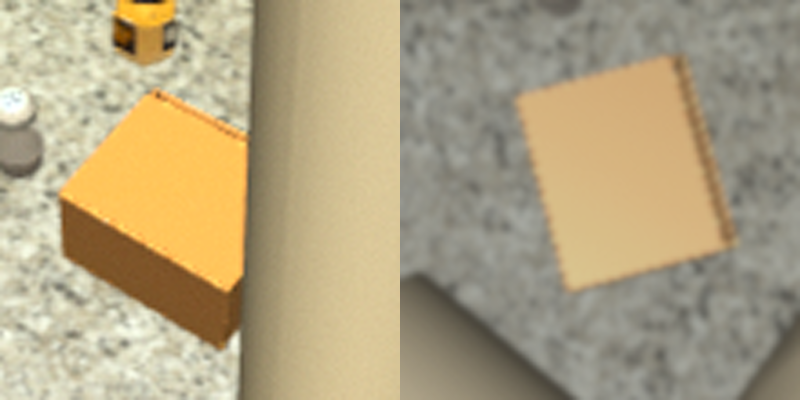

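The lid lies flat: its crease sits at the shut position, and the front wall's top strip shows beyond it at about (685,60) to (732,245). No flap shows outside, and the mailer and neighbours haven't moved.

```bash
python3 -c "
from plant import bot
print(bot.finish_job())"
```

```text
the job is handed in; nothing more can be done
None
```

The mailer is closed and handed in at about 11 s: the lid lies flat with the flap inside the front wall. I judged the flap's edge to be caught under the lip from the lid reaching its stop and staying flat; I couldn't see it directly.

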